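Walk the tube block round to the cooling fence

TASK

Using only fingertip pushes, walk the heavy aluminium tube block round by pushing at its corners until its copper face (the side with the orange band) looks squarely at the copper fence of the cooler, and only then bring it up until that face lies flat against the fence, all of it in front of the copper. Never grip, lift or tip the block, keep it on the white board, do not let it strike the fence while it stands askew, and leave the vials and glassware standing where they are.

Things in the scene. Friction and masses are not known exactly. Their poses are not given: they have to be found in the camera images.
- block: Loose aluminium tube block, 88 x 110 x 45 mm (x, y, z), 0.7 to 1 kg. Origin: centre of its underside. Its +x side, 44 mm out, is the copper face, with an orange band on the top along that edge; black wells on the rest. Starts turned 65 to 115 degrees anticlockwise (from above) of square. Slides with 3 to 12 N. A 50 mm push on a long side 42 mm off its middle turns it some 30 degrees and shifts it 25 mm.
- copper_face (a point): Centre of the block's copper face, half-way up (22.5 mm above the block's underside).
- cooler: Block cooler, fixed to the bench; place and yaw vary. White slide board, its top 6 mm over the bench (block and vials stand on it), fence at its far edge. Origin: bench level, under the middle of the fence's copper front. x points square into the fence, away from the robot; y along the fence to the left; z up. The board spans x = -280 to 20 mm, y = -170 to 170 mm.
- fence: The cooler's fence with its machine, fixed to the board; same origin and axes as the cooler. The copper front is 200 mm long (y = -100 to 100 mm), 46 mm high over the bench, in the plane x = 0. From 50 mm behind it the white machine housing, 260 mm wide and 60 mm high.
- vial_a: Glass vial with red cap, 22 mm across, 55 mm high, on the board close by the left end of the fence. Stands loose; a bystander, to be left where it is. Origin: centre of its underside.
- vial_b: Glass vial with blue cap, 22 mm across, 55 mm high, on the board close by the right end of the fence. Stands loose; a bystander, to be left where it is. Origin: centre of its underside.
- flask_a: Conical glass flask with green band, 84 mm across, 134 mm high, on the bench beside the board. Stands loose; a bystander, to be left where it is. Origin: centre of its underside.
- flask_b: Conical glass flask with green band, 84 mm across, 134 mm high, on the bench beside the board. Stands loose; a bystander, to be left where it is. Origin: centre of its underside.
- reagent: Amber bottle with blue cap, 60 mm across, 120 mm high, on the bench beside the board. Stands loose; a bystander, to be left where it is. Origin: centre of its underside.
- dishes: Stack of three covered dishes, 90 mm across, 45 mm high, on the bench beside the board. Stands loose; a bystander, to be left where it is. Origin: centre of its underside.
Things that resemble listed ones, but are neither listed nor needed, are in the scene too. What is shaped like the block but purple is not meant.

How it is judged:
By the outcome, as a careful person would: the job done as asked, in the order asked, and still so for the second after the job is handed in, with the robot touching nothing.
It also fails if it takes over 64 s, if anything falls off the work surface, if the arm or the gripper's body presses on something with over 40 N, if the wrist force passes 120 N, or if a joint passes its speed limit or range.

ROBOT

A 6-joint arm with a two-finger parallel gripper is mounted at the origin on the work surface. World frame = base frame: x ahead of the robot, y to its left, z up, the work surface at z = 0. Lengths are in m, angles in degrees, forces in N, time in s.
With the tool pointing down it reaches from about 0.35 to 0.875 m from the base axis. Payload 4.2 kg.
Tool frame: the origin (TCP) lies between the finger pads; the fingertips stand 19 mm ahead of it and the grasp point (between the pads) is the TCP; z points along the fingers, y is the line along which they close (so a half turn about z gives the same grasp; the last joint's range is limited). The gripper opens to 87 mm and grips with 3 to 60 N. Pads are 19 mm wide; open, the fingers measure 117 mm over their backs; the gripper's body (75 mm by 190 mm) begins 51 mm behind the grasp point.
Start: joints at [81.853, 22.042, 0.453, 0, -68.411, -14.817], TCP at [0.244, 0.575, 0.242] pointing down, gripper open.
Joint ranges: [-179.83, 179.83], [-69.29, 118.12], [-61.27, 80.66], [-181.25, 117.63], [-171.15, -9.14], [-177.46, 177.46]. Speed limits (degrees/s): [159.86, 159.86, 180, 180, 180, 180].

INTERFACE

Orientations are given as a 3x3 rotation matrix whose columns are the frame's x, y, z axes.
In Python, from station import r gives the robot as it stands.
- The arm moves only by the tool drive_tool, never from a script. Its argument "steps" is one flat list of numbers, 7 for each row, row after row: the turn, a rotation vector about the tool's x, y, z in rad, then the shift along the tool's x, y, z in m, then the opening, from 0 (shut) to 1 (fully open). A call has 1 to 10 rows; each row shifts and turns the commanded pose from where the row before left it, along the tool's axes as they then stand; what a row does not reach is not made up. A row lasts 1/12 s, in which the tool goes at most 41.7 mm and 7.16 degrees, less where a joint would pass 70% of its speed; a pose out of reach is approached as far as the arm can. A call is refused whole if a number of a shift passes 0.0417 or a number of a turn 0.125, either way. A call with a gripper value outside its range is refused whole. The fingers move at their own pace and stop on an object; the grip force is fixed at half the most. Time passes only in rows, so rows that do not move let the fingers close. It gives the time, the measured TCP pose, the force, the opening and the grip force at its end, in the units of the state.
- r.sense(): the state, without advancing time (a new reading comes with each control period).
- r.capture(name): name is "side" or "top"; returns the picture (400x640x3 uint8, blue, green, red); there is no depth.
- r.camera_params(name): a dict with "camera_matrix" (3x3 intrinsics, pixels), "k1" (the pictures are not rectified: a ray, as slopes to the right and down, at radius r is drawn at 1 + k1 r^2 times it, then the intrinsics apply), "extrinsics" (4x4, takes a point from world to camera coordinates). Camera axes: x right, y down, z forward; pixel columns grow to the right and rows downward; lengths in m; the calibration is good to about 2 mm. A picture is of the moment at which its call begins. camera_params takes no time and is no camera call.
- r.finish_job(): hands the job in; it is judged then, once.
The state is a dict: "time_s": time; "joints": joint angles; "joint_velocities": joint speeds; "effort": joint torques, N m; "tcp_pos": TCP position; "ee_rot": TCP orientation; "wrist_force": force on the tool from outside, world axes, zero at the start; "moment": the same for the moment, N m; "gripper_width": opening from 0.0 (shut) to 1.0 (fully open); "gripper_force": force on a finger pad.
Only numpy, scipy, OpenCV 4.12 (cv2) and the standard library are available. Lean on these libraries where they do the work, as an engineer would, in place of code of your own. Each camera call takes 0.05 s, during which the arm holds its last target. There are 200 camera calls.

## Working session

There is one attempt and no reset: what is moved stays moved. The work goes in short steps, Python scripts to look and compute and a tool call to move; the robot and the scene stay as the last step left them, time stands still between calls to the robot, and variables do not carry over. Pictures are saved under pics/ and viewed, at most 10 in all, crops included, and the job is handed in when it is done.

Besides the shell and the picture viewer there is one more tool, called after "Call:" as name(argument=value, ...) on one line, values as JSON. drive_tool: Moves the arm, as the interface text tells. Its arguments: {"type":"object","properties":{"steps":{"type":"array"}},"required":["steps"]}

```bash
mkdir -p pics
python3 - <<'E'
from station import r
import cv2
for n in("top","side"):
    cv2.imwrite(f"pics/{n}0.png",r.capture(n)); p=r.camera_params(n); print(n,p)
s=r.sense(); print(s['time_s'],s['tcp_pos'],s['ee_rot'],s['wrist_force'])
E
```

```text
top {'camera_matrix': array([[498.42159978,   0.        , 318.14822364],
       [  0.        , 498.42159978, 198.97493078],
       [  0.        ,   0.        ,   1.        ]]), 'k1': -0.15941189137265996, 'extrinsics': array([[ 0.0073026 , -0.99989874,  0.012214  , -0.02321111],
       [-0.99540474, -0.00843493, -0.09538482,  0.52671342],
       [ 0.09547819, -0.01146132, -0.99536554,  1.40137592],
       [ 0.        ,  0.        ,  0.        ,  1.        ]])}
side {'camera_matrix': array([[487.4066224 ,   0.        , 324.60023465],
       [  0.        , 487.4066224 , 203.87739221],
       [  0.        ,   0.        ,   1.        ]]), 'k1': -0.08690899215676735, 'extrinsics': array([[ 0.68173562, -0.73158747,  0.00403957, -0.37015146],
       [-0.3941182 , -0.37190288, -0.84045172,  0.24938388],
       [ 0.61636628,  0.5713738 , -0.54187138,  0.98603135],
       [ 0.        ,  0.        ,  0.        ,  1.        ]])}
0.1 [0.24363153 0.57503611 0.24057394] [[ 9.20701568e-01 -3.90266837e-01 -6.47401026e-04]
 [-3.90267358e-01 -9.20699785e-01 -1.81550782e-03]
 [ 1.12470510e-04  1.92420039e-03 -9.99998142e-01]] [-0.52989855 -0.13714863 -0.08111408]
```

View pics/top0.png

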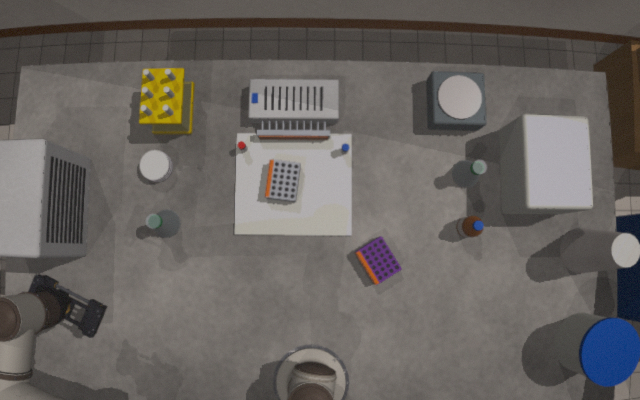

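View pics/side0.png

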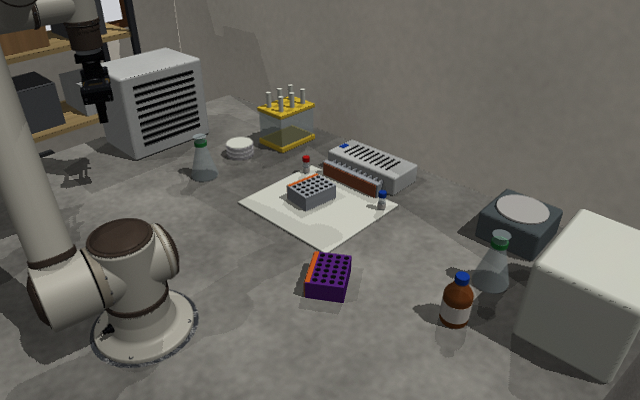

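The top view shows the board at (235–352, 133–235), the fence at (293,133), the block at (283,181) with its orange band to the left, and vials at (242,147) and (345,149). I'll rectify this to metric views.

```bash
cat > h.py <<'E'
import numpy as np, cv2
from station import r
def proj(n,P):
    p=r.camera_params(n);E=p['extrinsics'];d=np.array([p['k1'],0,0,0,0.])
    return cv2.projectPoints(np.asarray(P,float).reshape(-1,1,3),cv2.Rodrigues(E[:3,:3])[0],E[:3,3],p['camera_matrix'],d)[0].reshape(-1,2)
def rect(img,z,x0,x1,y0,y1,s=1000,n="top"):
    # picture: up=+x, left=+y ; pixel (u,v): y=y1-u/s, x=x1-v/s
    H,W=int((x1-x0)*s),int((y1-y0)*s); v,u=np.mgrid[:H,:W]
    P=np.stack([x1-v/s,y1-u/s,np.full(u.shape,z)],-1)
    m=proj(n,P).reshape(H,W,2).astype(np.float32)
    return cv2.remap(img,m[...,0],m[...,1],cv2.INTER_CUBIC)
E
python3 - <<'E'
from h import *
img=cv2.imread("pics/top0.png")
p=r.camera_params("top");E=p['extrinsics'];K=p['camera_matrix'];d=np.array([p['k1'],0,0,0,0.])
def w(u,v,z):
    q=cv2.undistortPoints(np.array([[[u,v]]],float),K,d)[0,0];R=E[:3,:3];c=-R.T@E[:3,3];D=R.T@np.array([*q,1]);return c+D*(z-c[2])/D[2]
for n,u,v,z in(("board NL",235,133,.006),("NR",352,133,.006),("SR",352,235,.006),("SL",235,235,.006),("blk",283,181,.051)):print(n,w(u,v,z).round(3))
b=w(293,185,.006);x0,x1,y0,y1=b[0]-.17,b[0]+.21,b[1]-.2,b[1]+.2
x0,x1,y0,y1=[round(t,2) for t in(x0,x1,y0,y1)];print(x0,x1,y0,y1)
a=rect(img,.006,x0,x1,y0,y1,1000);c=rect(img,.051,x0,x1,y0,y1,1000)
o=np.hstack([a,c])
for k in range(0,o.shape[1],50):cv2.line(o,(k,0),(k,5),(0,0,255),1)
for k in range(0,o.shape[0],50):cv2.line(o,(0,k),(5,k),(0,0,255),1)
cv2.imwrite("pics/rect0.png",o)
E
```

```text
board NL [0.722 0.228 0.006]
NR [ 0.725 -0.118  0.006]
SR [ 0.425 -0.118  0.006]
SL [0.422 0.22  0.006]
blk [0.575 0.081 0.051]
0.4 0.78 -0.15 0.25
```

View pics/rect0.png

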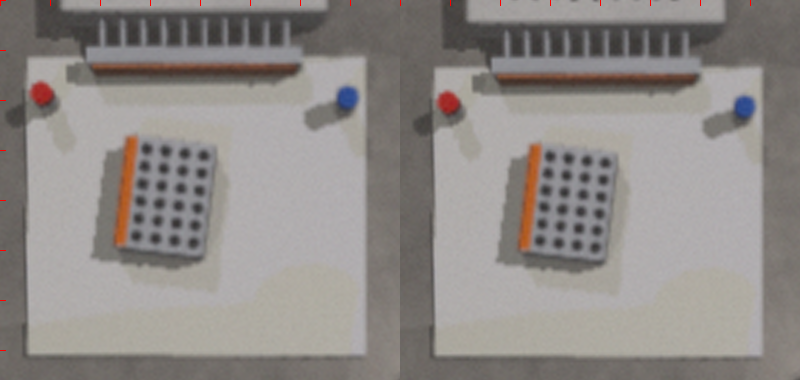

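Board at z=6 mm: left edge y≈.223, right edge y≈−.116, far edge x≈.723, near edge x≈.425. That's 339×298 mm, which matches the given size. The block top is centred near (.578,.082) at yaw≈84°. Now I'll fit the cooler yaw and the block more tightly.

```bash
cat >> h.py <<'E'
from scipy.optimize import minimize
BOX=(.40,.78,-.15,.25)
def toW(uv): uv=np.asarray(uv,float); return np.stack([BOX[1]-uv[...,1]/1000,BOX[3]-uv[...,0]/1000],-1)
def orient(yaw,c,L):  # block coords (N,2)-> world
    k,s=np.cos(yaw),np.sin(yaw); return np.asarray(c)+np.asarray(L)@np.array([[k,s],[-s,k]])
gx,gy=np.meshgrid(np.arange(-56,57,1.)/1000,np.arange(-67,68,1.)/1000)
L=np.stack([gx,gy],-1).reshape(-1,2)
inb=(abs(L[:,0])<.044)&(abs(L[:,1])<.055); 
def sample(img,x,y,yaw):
    W=orient(yaw,(x,y),L); m=proj("top",np.c_[W,np.full(len(W),.051)]).astype(np.float32).reshape(gx.shape+(2,))
    return cv2.remap(img,m[...,0],m[...,1],cv2.INTER_LINEAR).astype(float)
def fit(img,g,T,use):  # match template T by normalised correlation of colour patch
    def f(q):
        S=sample(img,q[0],q[1],q[2]/10).reshape(-1,3)[use]; A=S-S.mean(0);B=T[use]-T[use].mean(0)
        return -(A*B).sum()/np.sqrt((A*A).sum()*(B*B).sum())
    g=np.array([g[0],g[1],np.radians(g[2])*10])
    o=minimize(f,g,method="Nelder-Mead",options=dict(initial_simplex=g+np.vstack([np.zeros(3),np.diag([.012,.012,1.5])]),xatol=1e-4,fatol=1e-5))
    return o.x[0],o.x[1],np.degrees(o.x[2]/10),-o.fun
E
python3 - <<'E'
from h import *
img=cv2.imread("pics/top0.png"); a=rect(img,.006,*BOX).astype(int)
g=a.sum(2)/3.
def edge(line,lo,hi,sgn): # strongest gradient
    d=np.gradient(cv2.GaussianBlur(line[None].astype(np.float32),(9,1),2)[0]);return lo+np.argmax(sgn*d[lo:hi])
def ln(pts,ax):
    p=np.array(pts,float); A=np.polyfit(p[:,1-ax],p[:,ax],1)
    for _ in range(3):
        e=abs(p[:,ax]-np.polyval(A,p[:,1-ax]));k=e<=max(1,2*np.median(e));A=np.polyfit(p[k,1-ax],p[k,ax],1)
    return A
lft=ln([(edge(g[v],10,50,1),v) for v in range(160,330,5)],0)
rgt=ln([(edge(g[v],345,390,-1),v) for v in range(130,330,5)],0)
bot=ln([(u,edge(g[:,u],340,375,-1)) for u in range(50,340,5)],1)
cop=ln([(u,edge(g[:,u],65,90,1)) for u in range(105,290,5)],1)
for n,l in zip(("l","r","bot","cop"),(lft,rgt,bot,cop)):print(n,np.degrees(np.arctan(l[0])).round(2),l.round(3), "at195:",np.polyval(l,195).round(1))
# block template from synthetic model: white outside, orange band, grey rest
T=np.full((len(L),3),170.);T[inb]=(150,145,145);T[inb&(L[:,0]>.035)]=(30,100,225)
for q in[(.578,.082,84)]:print(fit(img,q,T,np.ones(len(L),bool)),fit(img,q,T,inb))
x,y,w,_=fit(img,(.578,.082,84),T,np.ones(len(L),bool))
S=sample(img,x,y,np.radians(w)).astype(np.uint8);cv2.imwrite("pics/tpl.png",cv2.resize(S,None,fx=4,fy=4))
E
```

```text
l 0.22 [4.0000e-03 2.5867e+01] at195: 26.6
r 0.1 [2.00000e-03 3.64978e+02] at195: 365.3
bot 0.29 [5.00000e-03 3.53587e+02] at195: 354.6
cop -0.68 [-1.200e-02  8.589e+01] at195: 83.6
(np.float64(0.5712578118064913), np.float64(0.08261338938731458), np.float64(82.89593969774528), np.float64(0.5391955115067256)) (np.float64(0.5772106175926679), np.float64(0.08118487163159119), np.float64(83.1235285992518), np.float64(0.5444259725961944))
```

View pics/tpl.png

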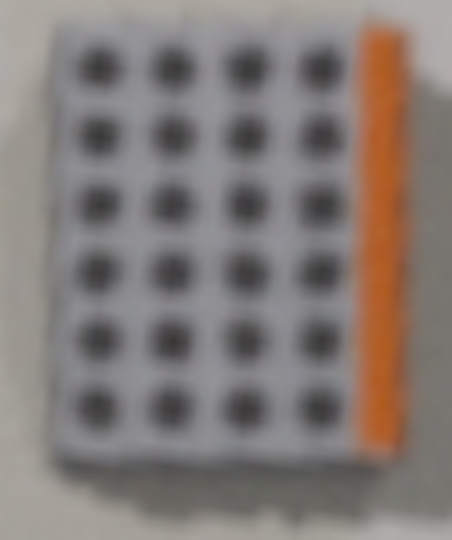

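Call:
drive_tool(steps=[0,0,-0.101,0,0,0,0,0,0,-0.101,0,0,0,0,0,0,-0.101,0,0,0,0,0,0,-0.101,0,0,0,0,0,0,0,0.027,0.03,0,0,0,0,0,0.027,0.03,0,0,0,0,0,0.027,0.03,0,0,0,0,0,0.027,0.03,0,0,0,0,0,0.027,0.03,0,0,0,0,0,0.027,0.03,0,0])

```text
time_s: 0.93
tcp_pos: [0.4071, 0.3942, 0.2412]
ee_rot: [[1.0, 0.004, -0.0], [0.004, -1.0, -0.001], [-0.0, 0.001, -1.0]]
wrist_force: [0.4, 1.8, 0.3]
gripper_width: 0.324
gripper_force: 0.0
```

Call:
drive_tool(steps=[0,0,0,0.027,0.03,0,0,0,0,0,0.027,0.03,0,0,0,0,0,0.027,0.03,0,0,0,0,0,0.027,0.03,0,0,0,0,0,0.027,0.03,0,0,0,0,0,0.027,0.03,0,0,0,0,0,0.027,0.03,0,0,0,0,0,0.027,0.03,0,0,0,0,0,0,0,0,0,0,0,0,0,0,0,0])

```text
time_s: 1.77
tcp_pos: [0.6238, 0.1546, 0.2401]
ee_rot: [[1.0, -0.001, -0.002], [-0.001, -1.0, -0.001], [-0.002, 0.001, -1.0]]
wrist_force: [-0.1, 0.4, -0.9]
gripper_width: 0.004
gripper_force: 0.0
```

Call:
drive_tool(steps=[0,0,0,0,0,0.025,0,0,0,0,0,0,0.025,0,0,0,0,0,0,0.025,0,0,0,0,0,0,0.025,0,0,0,0,0,0,0.025,0,0,0,0,0,0,0.025,0,0,0,0,0,0,0.025,0,0,0,0,0,0,0.025,0,0,0,0,0,0,0,0])

```text
time_s: 2.52
tcp_pos: [0.6186, 0.1564, 0.0361]
ee_rot: [[1.0, 0.004, -0.011], [0.004, -1.0, -0.004], [-0.011, 0.004, -1.0]]
wrist_force: [-0.0, -0.4, -0.6]
gripper_width: 0.009
gripper_force: 0.0
```

Call:
drive_tool(steps=[0,0,0,0,0.006,0,0,0,0,0,0,0.006,0,0,0,0,0,0,0.006,0,0,0,0,0,0,0.006,0,0,0,0,0,0,0.006,0,0,0,0,0,0,0.006,0,0,0,0,0,0,0.006,0,0,0,0,0,0,0.006,0,0,0,0,0,0,0.006,0,0,0,0,0,0,0.006,0,0])

```text
time_s: 3.35
tcp_pos: [0.6259, 0.0975, 0.0436]
ee_rot: [[1.0, 0.004, 0.007], [0.004, -1.0, 0.003], [0.007, -0.003, -1.0]]
wrist_force: [2.8, 4.9, 1.3]
gripper_width: 0.01
gripper_force: 2.7
```

```bash
cat >> h.py <<'E'
img0=cv2.imread("pics/top0.png")
T0=sample(img0,.5795,.0834,np.radians(84.)).reshape(-1,3)
def look(g,name):
    im=r.capture("top");cv2.imwrite(f"pics/{name}.png",im);s=r.sense()
    # robust: try several yaw starts
    best=max((fit(im,(g[0],g[1],g[2]+d),T0,inb) for d in(-20,0,20)),key=lambda t:t[3])
    print("block",np.round(best,4),"tcp",s['tcp_pos'].round(4),"F",s['wrist_force'].round(1),"t",round(s['time_s'],2)); return im,best
def shot(im,name,q=None):
    a=rect(im,.051,*BOX)
    if q is not None:
        c=orient(np.radians(q[2]),q[:2],np.array([[.044,.055],[-.044,.055],[-.044,-.055],[.044,-.055]]))
        cv2.polylines(a,[np.stack([(BOX[3]-c[:,1])*1000,(BOX[1]-c[:,0])*1000],-1).astype(np.int32)],True,(0,255,0),1)
    cv2.imwrite(f"pics/{name}.png",a)
E
python3 - <<'E'
from h import *
im,q=look((.575,.07,65),"t1"); shot(im,"r1",q)
E
```

```text
block [5.70300e-01 5.92000e-02 6.45815e+01 5.23700e-01] tcp [0.6257 0.0964 0.0435] F [3.  1.8 1.3] t 3.4
```

View pics/r1.png

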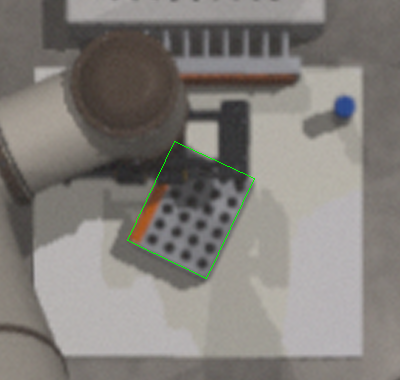

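Block at about (.570,.059), yaw ≈64°, and the outline fits. Next, a push on its back face at the near-right corner.

Call:
drive_tool(steps=[0,0,0,0,-0.02,0,0,0,0,0,0,0,-0.03,0,0,0,0,0,0,-0.03,0,0,0,0,0,0,-0.03,0,0,0,0,-0.025,0.021,0,0,0,0,0,-0.025,0.021,0,0,0,0,0,-0.025,0.021,0,0,0,0,0,-0.025,0.021,0,0,0,0,0,-0.025,0.021,0,0,0,0,0,0,0,0,0])

```text
time_s: 4.23
tcp_pos: [0.4919, 0.0073, 0.1312]
ee_rot: [[1.0, -0.001, -0.007], [-0.001, -1.0, -0.001], [-0.007, 0.001, -1.0]]
wrist_force: [-1.1, 0.6, -0.8]
gripper_width: 0.004
gripper_force: 0.0
```

Call:
drive_tool(steps=[0,0,0,0,0,0.02,0,0,0,0,0,0,0.02,0,0,0,0,0,0,0.02,0,0,0,0,0,0,0.02,0,0,0,0,0,0,0.01,0,0,0,0,0,0,0,0])

```text
time_s: 4.73
tcp_pos: [0.4965, 0.0102, 0.0395]
ee_rot: [[1.0, 0.002, -0.006], [0.002, -1.0, -0.002], [-0.006, 0.002, -1.0]]
wrist_force: [0.5, -0.3, 0.0]
gripper_width: 0.0
gripper_force: 0.0
```

Call:
drive_tool(steps=[0,0,0,0.003,-0.006,0,0,0,0,0,0.003,-0.006,0,0,0,0,0,0.003,-0.006,0,0,0,0,0,0.003,-0.006,0,0,0,0,0,0.003,-0.006,0,0,0,0,0,0.003,-0.006,0,0,0,0,0,0.003,-0.006,0,0,0,0,0,0.003,-0.006,0,0])

```text
time_s: 5.4
tcp_pos: [0.5177, 0.0571, 0.042]
ee_rot: [[1.0, 0.002, -0.011], [0.002, -1.0, -0.005], [-0.011, 0.005, -1.0]]
wrist_force: [-9.2, -7.4, 10.5]
gripper_width: 0.004
gripper_force: 6.7
```

Run:
```python
from h import *
im,q=look((.578,.07,45),"t2"); shot(im,"r2",q)
```

```text
block [ 0.5838  0.0723 47.6813  0.3843] tcp [0.5191 0.0584 0.0421] F [-6.4 -2.1  4.4] t 5.45
```

View pics/r2.png

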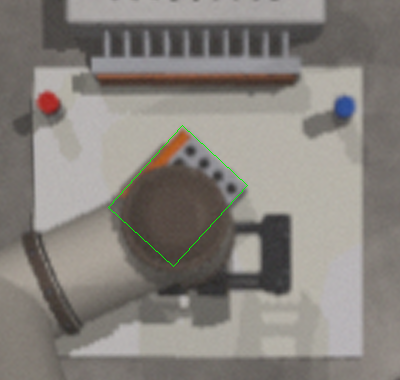

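Block at about (.584,.072), yaw ≈47°, and the outline matches the visible corner. Next, a push on the copper-face side at its front corner.

Call:
drive_tool(steps=[0,0,0,-0.01,0.017,0,0,0,0,0,0,0,-0.03,0,0,0,0,0,0,-0.03,0,0,0,0,0,0,-0.03,0,0,0,0,0.031,-0.011,0,0,0,0,0,0.031,-0.011,0,0,0,0,0,0.031,-0.011,0,0,0,0,0,0.031,-0.011,0,0,0,0,0,0.031,-0.011,0,0,0,0,0,0,0,0,0])

```text
time_s: 6.28
tcp_pos: [0.6728, 0.1006, 0.1316]
ee_rot: [[1.0, 0.005, 0.006], [0.005, -1.0, 0.001], [0.006, -0.001, -1.0]]
wrist_force: [0.6, -0.2, -0.1]
gripper_width: 0.005
gripper_force: 0.0
```

Call:
drive_tool(steps=[0,0,0,0,0,0.02,0,0,0,0,0,0,0.02,0,0,0,0,0,0,0.02,0,0,0,0,0,0,0.02,0,0,0,0,0,0,0.01,0,0,0,0,0,0,0,0])

```text
time_s: 6.78
tcp_pos: [0.6657, 0.0978, 0.0393]
ee_rot: [[1.0, 0.003, -0.004], [0.003, -1.0, -0.001], [-0.004, 0.001, -1.0]]
wrist_force: [-0.2, -0.4, -0.3]
gripper_width: 0.002
gripper_force: 0.0
```

Call:
drive_tool(steps=[0,0,0,-0.004,0.005,0,0,0,0,0,-0.004,0.005,0,0,0,0,0,-0.004,0.005,0,0,0,0,0,-0.004,0.005,0,0,0,0,0,-0.004,0.005,0,0,0,0,0,-0.004,0.005,0,0,0,0,0,-0.004,0.005,0,0,0,0,0,-0.004,0.005,0,0])

```text
time_s: 7.45
tcp_pos: [0.6374, 0.0578, 0.0434]
ee_rot: [[1.0, 0.004, 0.006], [0.004, -1.0, 0.001], [0.006, -0.001, -1.0]]
wrist_force: [5.9, 1.8, 2.5]
gripper_width: 0.005
gripper_force: 2.6
```

Run:
```python
from h import *
im,q=look((.57,.06,25),"t3"); shot(im,"r3",q)
```

```text
block [ 0.5675  0.0645 28.0403  0.6567] tcp [0.6363 0.0568 0.0432] F [ 4.1 -1.1  1.7] t 7.5
```

Call:
drive_tool(steps=[0,0,0,-0.006,0.003,0,0,0,0,0,-0.006,0.003,0,0,0,0,0,-0.006,0.003,0,0,0,0,0,-0.006,0.002,0,0,0,0,0,-0.006,0.002,0,0,0,0,0,-0.006,0.001,0,0])

```text
time_s: 8.0
tcp_pos: [0.6017, 0.0431, 0.0433]
ee_rot: [[1.0, 0.004, 0.006], [0.004, -1.0, 0.0], [0.006, -0.0, -1.0]]
wrist_force: [6.1, -2.3, 2.2]
gripper_width: 0.004
gripper_force: 2.9
```

Run:
```python
from h import *
im,q=look((.555,.058,8),"t4"); shot(im,"r4",q)
```

```text
block [ 0.5401  0.0674 10.5011  0.5793] tcp [0.6002 0.0429 0.0431] F [ 5.5 -2.9  4. ] t 8.05
```

View pics/r4.png

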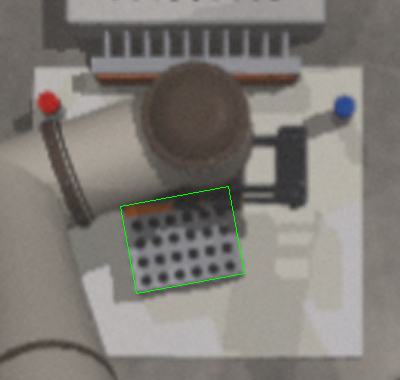

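Block at (.540,.067), yaw ≈10.5°, and the outline matches well. Next I go behind it with the fingers spread for a two-point push that squares it well clear of the fence.

Call:
drive_tool(steps=[0,0,0,0.02,0,0,0,0,0,0,0,0,-0.03,0,0,0,0,0,0,-0.03,0,0,0,0,0,0,-0.03,0,0,0,0,-0.033,-0.0046,0,0.65,0,0,0,-0.033,-0.0046,0,0.65,0,0,0,-0.033,-0.0046,0,0.65,0,0,0,-0.033,-0.0046,0,0.65,0,0,0,-0.033,-0.0046,0,0.65,0,0,0,0,0,0,0.65])

```text
time_s: 8.88
tcp_pos: [0.4455, 0.0638, 0.1301]
ee_rot: [[1.0, 0.003, -0.011], [0.003, -1.0, -0.003], [-0.011, 0.003, -1.0]]
wrist_force: [-0.6, 0.7, -0.8]
gripper_width: 0.375
gripper_force: 0.0
```

Call:
drive_tool(steps=[0,0,0,0,0,0,0.65,0,0,0,0,0,0,0.65,0,0,0,0,0,0.02,0.65,0,0,0,0,0,0.02,0.65,0,0,0,0,0,0.02,0.65,0,0,0,0,0,0.02,0.65,0,0,0,0,0,0.01,0.65,0,0,0,0,0,0,0.65])

```text
time_s: 9.55
tcp_pos: [0.4533, 0.065, 0.0389]
ee_rot: [[1.0, 0.002, -0.006], [0.002, -1.0, -0.003], [-0.006, 0.003, -1.0]]
wrist_force: [0.0, -0.4, 0.1]
gripper_width: 0.647
gripper_force: 0.0
```

Run:
```python
from h import *
im,q=look((.54,.067,10),"t5"); shot(im,"r5",q)
s=r.sense();print(s['gripper_width'],s['ee_rot'].round(4))
```

```text
block [0.539  0.0677 9.6282 0.6949] tcp [0.4542 0.0655 0.0402] F [-0.1  0.  -0.1] t 9.6
0.6497149095410959 [[ 1.      0.0022 -0.0038]
 [ 0.0022 -1.     -0.002 ]
 [-0.0038  0.002  -1.    ]]
```

Call:
drive_tool(steps=[0,0,0,0.007,0,0,0.65,0,0,0,0.007,0,0,0.65,0,0,0,0.007,0,0,0.65,0,0,0,0.007,0,0,0.65,0,0,0,0.007,0,0,0.65,0,0,0,0.007,0,0,0.65,0,0,0,0.007,0,0,0.65,0,0,0,0.007,0,0,0.65,0,0,0,0.007,0,0,0.65,0,0,0,0.007,0,0,0.65])

```text
time_s: 10.43
tcp_pos: [0.5198, 0.0646, 0.0414]
ee_rot: [[1.0, 0.001, -0.012], [0.001, -1.0, -0.004], [-0.012, 0.003, -1.0]]
wrist_force: [-13.6, -0.0, 9.6]
gripper_width: 0.647
gripper_force: 6.0
```

Run:
```python
from h import *
im,q=look((.575,.067,2),"t6"); shot(im,"r6",q)
s=r.sense();print(s['gripper_width'],s['ee_rot'].round(4))
```

```text
block [ 0.5648  0.0729 14.6095  0.2073] tcp [0.5224 0.065  0.0415] F [-2.5 -1.1 -0.7] t 10.48
0.6483290617173291 [[ 1.      0.0016 -0.0071]
 [ 0.0016 -1.     -0.0024]
 [-0.0071  0.0024 -1.    ]]
```

Run:
```python
from h import *
im=cv2.imread("pics/t6.png"); a=rect(im,.051,*BOX)
b=r.capture("side"); cv2.imwrite("pics/s6.png",b)
p=proj("side",[[.6,.06,.03]])[0].astype(int); c=b[p[1]-50:p[1]+50,p[0]-70:p[0]+70]
a=cv2.resize(a,None,fx=1,fy=1); c=cv2.resize(c,(400,286),interpolation=cv2.INTER_CUBIC)
c=cv2.copyMakeBorder(c,0,380-286,0,0,cv2.BORDER_CONSTANT); cv2.imwrite("pics/c6.png",np.hstack([a,c]))
```

```text
(no output)
```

View pics/c6.png

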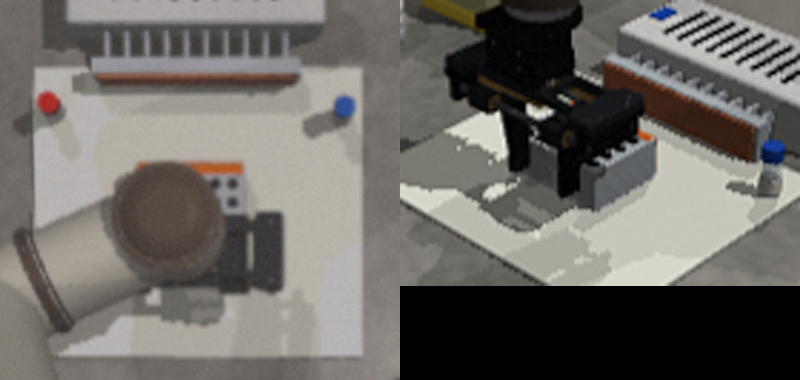

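The band is square, running (137,163)–(243,163), so the front is at x≈.617 and y-centre ≈.060. Both fingers rest on the back face. I'll compare the band and copper lines from the pictures.

Run:
```python
from h import *
s=3000
def line(m): 
    v,u=np.nonzero(m); vx,vy,x,y=cv2.fitLine(np.stack([u,v],-1).astype(np.float32),cv2.DIST_HUBER,0,.01,.01).ravel()
    if vx<0:vx,vy=-vx,-vy
    return round(float(np.degrees(np.arctan2(-vy,vx))),2),round(BOX[3]-u.min()/s,4),round(BOX[3]-u.max()/s,4),round(BOX[1]-y/s,4)
for n in("t6","t5","top0","t2"):
    im=cv2.imread(f"pics/{n}.png")
    for z,nm in((.026,"copper"),(.051,"band")):
        a=cv2.cvtColor(rect(im,z,*BOX,s),cv2.COLOR_BGR2HSV); h,S,V=cv2.split(a)
        lo=a.copy(); rows=np.arange(a.shape[0])[:,None]
        if nm=="copper": m=(h<18)&(S>70)&(V<150)&(rows<.1*s)&(rows>.04*s)
        else: m=(h<20)&(S>150)&(V>150)&(rows>.1*s)
        m=cv2.morphologyEx(m.astype(np.uint8),cv2.MORPH_OPEN,np.ones((7,7)))
        k,lab,st,_=cv2.connectedComponentsWithStats(m); 
        if k<2: continue
        i=1+np.argmax(st[1:,4]); print(n,nm,line(lab==i),st[i].tolist())
```

```text
t6 copper (-0.0, np.float64(0.1563), np.float64(-0.046), np.float32(0.707)) [281, 203, 608, 35, 17599]
t6 band (-1.48, np.float64(0.0567), np.float64(0.0093), np.float32(0.6122)) [580, 492, 143, 26, 3106]
t5 copper (-0.14, np.float64(0.156), np.float64(-0.0457), np.float32(0.7071)) [282, 204, 606, 34, 17279]
t5 band (8.95, np.float64(0.1247), np.float64(0.0237), np.float32(0.5757)) [376, 580, 304, 67, 7263]
top0 copper (-0.12, np.float64(0.1563), np.float64(-0.0453), np.float32(0.7071)) [281, 204, 606, 33, 17187]
top0 band (83.2, np.float64(0.13), np.float64(0.111), np.float32(0.5837)) [360, 437, 58, 305, 7545]
t2 copper (0.01, np.float64(0.1563), np.float64(-0.0457), np.float32(0.707)) [281, 204, 607, 34, 17443]
t2 band (45.02, np.float64(0.0997), np.float64(0.0633), np.float32(0.63)) [451, 398, 110, 102, 3193]
```

Copper line: yaw ≈0°, x=.707, y from −.046 to .156 (centre .055). I'll bring the block to about 12 mm short of it, then back off and check it's square.

Call:
drive_tool(steps=[0,0,0,0.008,0,0,0.65,0,0,0,0.008,0,0,0.65,0,0,0,0.008,0,0,0.65,0,0,0,0.008,0,0,0.65,0,0,0,0.008,0,0,0.65,0,0,0,0.008,0,0,0.65,0,0,0,0.008,0,0,0.65,0,0,0,0.008,0,0,0.65,0,0,0,0.005,0,0,0.65,0,0,0,0.003,0,0,0.65])

```text
time_s: 11.37
tcp_pos: [0.594, 0.0655, 0.0412]
ee_rot: [[1.0, 0.002, -0.007], [0.002, -1.0, -0.002], [-0.007, 0.002, -1.0]]
wrist_force: [-10.1, 0.4, 5.9]
gripper_width: 0.65
gripper_force: 4.8
```

Call:
drive_tool(steps=[0,0,0,0,0,0,0.65,0,0,0,-0.03,0,0,0.65,0,0,0,-0.04,0,0,0.65,0,0,0,-0.04,0,0,0.65,0,0,0,-0.04,0,0,0.65,0,0,0,0,0,0,0.65,0,0,0,0,0,0,0.65])

```text
time_s: 11.95
tcp_pos: [0.4452, 0.0658, 0.0423]
ee_rot: [[1.0, 0.005, 0.001], [0.005, -1.0, 0.0], [0.001, -0.0, -1.0]]
wrist_force: [1.5, 0.1, 0.8]
gripper_width: 0.647
gripper_force: 0.0
```

```bash
cat >> h.py <<'E'
def band(im,s=3000):
    h,S,V=cv2.split(cv2.cvtColor(rect(im,.051,*BOX,s),cv2.COLOR_BGR2HSV)); m=((h<20)&(S>150)&(V>150)).astype(np.uint8)
    m=cv2.morphologyEx(m,cv2.MORPH_OPEN,np.ones((7,7))); k,lab,st,_=cv2.connectedComponentsWithStats(m); i=1+np.argmax(st[1:,4]);v,u=np.nonzero(lab==i)
    a=np.polyfit(u,v,1)[0]; print("band yaw",np.degrees(np.arctan(-a)).round(2),"y",BOX[3]-u.min()/s,BOX[3]-u.max()/s,"x",BOX[1]-v.max()/s,BOX[1]-v.min()/s)
E
python3 - <<'E'
from h import *
im,q=look((.648,.06,0),"t7"); shot(im,"r7",q); band(im)
E
```

```text
block [0.6494 0.0609 0.8012 0.9782] tcp [0.4475 0.0667 0.0425] F [0.7 0.1 0.4] t 12.0
band yaw 0.18 y 0.11266666666666666 0.009000000000000008 x 0.6823333333333333 0.6916666666666667
```

View pics/r7.png

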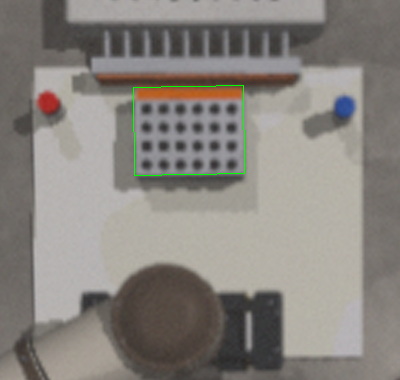

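Block at (.649,.061), yaw 0.2–0.8°, square to the fence with about 14 mm to go. Now a slow final approach.

Call:
drive_tool(steps=[0,0,0,0.028,0,0,0.65,0,0,0,0.028,0,0,0.65,0,0,0,0.028,0,0,0.65,0,0,0,0.028,0,0,0.65,0,0,0,0.024,0,0,0.65,0,0,0,0.004,0,0,0.65,0,0,0,0.004,0,0,0.65,0,0,0,0.004,0,0,0.65,0,0,0,0.004,0,0,0.65,0,0,0,0.004,0,0,0.65])

```text
time_s: 12.83
tcp_pos: [0.5975, 0.0657, 0.041]
ee_rot: [[1.0, 0.002, -0.011], [0.002, -1.0, -0.002], [-0.011, 0.002, -1.0]]
wrist_force: [-10.3, 0.8, 6.9]
gripper_width: 0.649
gripper_force: 4.9
```

Call:
drive_tool(steps=[0,0,0,0.003,0,0,0.65,0,0,0,0.002,0,0,0.65,0,0,0,0.002,0,0,0.65])

```text
time_s: 13.08
tcp_pos: [0.6045, 0.0656, 0.041]
ee_rot: [[1.0, 0.002, -0.01], [0.002, -1.0, -0.002], [-0.011, 0.002, -1.0]]
wrist_force: [-8.9, 0.1, 3.4]
gripper_width: 0.652
gripper_force: 4.5
```

Call:
drive_tool(steps=[0,0,0,0.001,0,0,0.65,0,0,0,0.001,0,0,0.65])

```text
time_s: 13.25
tcp_pos: [0.6049, 0.0656, 0.041]
ee_rot: [[1.0, 0.002, -0.014], [0.002, -1.0, -0.003], [-0.014, 0.003, -1.0]]
wrist_force: [-15.3, 2.3, 9.6]
gripper_width: 0.649
gripper_force: 7.3
```

Call:
drive_tool(steps=[0,0,0,0.002,0,0,0.65,0,0,0,0.001,0,0,0.65,0,0,0,0,0,0,0.65])

```text
time_s: 13.5
tcp_pos: [0.6049, 0.0656, 0.041]
ee_rot: [[1.0, 0.002, -0.02], [0.002, -1.0, -0.004], [-0.02, 0.004, -1.0]]
wrist_force: [-19.9, 4.3, 13.7]
gripper_width: 0.647
gripper_force: 9.8
```

Run:
```python
from h import *
im,q=look((.66,.06,0),"t8"); band(im)
```

```text
block [0.6561 0.0573 7.427  0.2451] tcp [0.605  0.0656 0.0409] F [-20.1   4.2  13.5] t 13.55
band yaw 0.02 y 0.033 0.009000000000000008 x 0.6926666666666667 0.7020000000000001
```

The block no longer moves as the force climbs to 20 N, so it's seated. I'll back off and check.

Call:
drive_tool(steps=[0,0,0,-0.005,0,0,0.65,0,0,0,-0.01,0,0,0.65,0,0,0,-0.04,0,0,0.65,0,0,0,-0.04,0,0,0.65,0,0,0,-0.04,0,0,0.65,0,0,0,-0.02,0,-0.02,0.65,0,0,0,0,0,-0.02,0.65,0,0,0,0,0,0,0.65,0,0,0,0,0,0,0.65])

```text
time_s: 14.3
tcp_pos: [0.46, 0.0668, 0.0831]
ee_rot: [[1.0, 0.004, 0.004], [0.004, -1.0, 0.002], [0.004, -0.002, -1.0]]
wrist_force: [0.4, 0.1, -0.6]
gripper_width: 0.649
gripper_force: 0.0
```

Run:
```python
from h import *
im,q=look((.66,.06,0),"t9"); band(im); a=rect(im,.051,*BOX)
b=r.capture("side"); p=proj("side",[[.66,.06,.03]])[0].astype(int); c=cv2.resize(b[p[1]-50:p[1]+50,p[0]-53:p[0]+53],(400,380),interpolation=cv2.INTER_CUBIC)
cv2.imwrite("pics/c9.png",np.hstack([a,c]))
```

```text
block [0.6599 0.0604 0.8019 0.9694] tcp [0.4596 0.0664 0.0821] F [ 0.5 -0.3 -0.2] t 14.35
band yaw 0.01 y 0.11299999999999999 0.009000000000000008 x 0.6926666666666667 0.7036666666666667
```

View pics/c9.png

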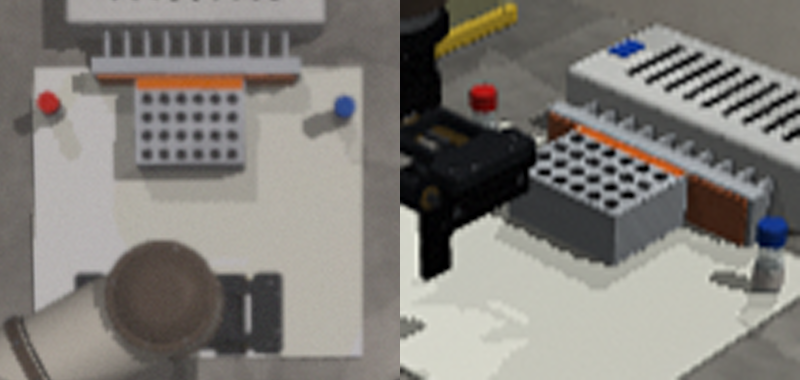

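The block lies flat against the copper: the band spans (137–243, 82) with no gap in either view, and both vials stand where they were. Handing in.

```bash
python3 -c "from station import r; print(r.finish_job())"
```

```text
the job is handed in; nothing more can be done
None
```

Job handed in at about 14 s: the block was turned by fingertip corner pushes, squared about 14 mm short of the fence, then pushed in until its copper face lay flat against the copper, about 6 mm off-centre and wholly in front of it; both vials stand where they were, and the arm is clear (the hand-in gave no verdict).

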